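# Clip, check and release a mould insert in the gauging nest

### The job

Swing the spring clip by its knob onto the near edge of the mould insert until its nose pushes the insert firmly home against the fence (hold it there for a second with a push of about 10 N on the knob, no more). With the clip still on, push the check button fully down, then swing the clip clear again, back to its parking stop, leaving the insert square in the nest and the other things where they lie.

Things in the scene. Friction and masses are not known exactly. Their poses are not given: they have to be found in the camera images.
- nest: Fixed aluminium plate of the gauging nest. Origin on the bench surface; x away from the robot at yaw 0, y left. Spans x -80..120, y -110..110 mm, 12 mm thick. On it a steel fence bar 10 x 90 x 12 mm, parallel to y; its near face lies anywhere from x = 38 to 54 mm: the fence is adjustable and not measured, so find it by feel. A dial gauge 14 mm high lies behind it.
- insert: The mould insert to clip: grey steel block 34 x 62 x 15 mm (two small pins reach 18 mm), 0.15 to 0.31 kg, loose on the nest floor in front of the fence, its long side (own y) roughly along the fence. Origin at the centre of its underside. It starts 3 to 30 mm off the fence, slightly turned; its faces are oiled (friction about 0.25).
- clip (a joint): Turn of the clip about its upright pivot screw, rad: 0 = parked at its stop, well clear of the insert; grows as it swings clockwise (seen from above) to the insert. At about 1.0 (0.90 to 1.11, by the fence setting) the nose has the insert home and the arm is parallel to the fence. Pivot friction 0.25 N m, about 2 N at the knob: it stays where it is left.
- clip_pivot (a point): On the pivot axis of the clip, at the nest floor (x 6, y -85 mm in the nest). Its x axis points along the clip arm towards the knob end, its -y axis is the way the clip swings towards the insert, z is up.
- clip_knob (a point): Centre of the clip's dark upright round knob, 13 mm across, 22 mm high, on an 8 mm stem; 41 mm above the nest floor (53 mm above the bench), 115 mm along the arm from the pivot and 6 mm behind the arm's line (+y). Grip it from above; all else near it, pivot screw included, lies 13 mm or more below its centre. Axes as clip_pivot.
- clip_nose: Nose of the clip: upright brass roller, 10 mm across, 11 mm high, on the arm 85 mm from the pivot; it bears on the insert's near long side. Origin on its axis at the nest floor. Each N at the knob beyond some 3.5 N of pivot and lip friction gives 1.35 N here: 10 N at the knob gives about 9 N; under 6 N is too little, over 20 N too much. Once home, the knob force rises about 4 N per mm.
- clip_leaf: Spring leaf on the arm, origin at the pivot. Its rolled lip (12 mm roll, 11 mm ahead of the nose axis) first meets the insert's top edge and shoves the insert along, then needs 4 to 6 N at the knob to ride up onto the top, where it presses down with about 3 N and drags (3 to 6 N at the knob). The nose meets the edge about 10 mm of swing later.
- check_button (a joint): Travel of the check button, m: 0 = out, 0.005 = fully down, sprung back (5 N at the bottom).
- check_button_top (a point): Centre of the top of the round grey check button, 22 mm across, at the left front of the nest; pushed straight down.
- hex_key_1: Black hex key 33 x 93 x 6 mm lying on the nest behind the fence, bystander; origin at the centre of its underside.
- hex_nut_1: Steel nut 24 x 27 x 13 mm on the nest near the left end of the fence, bystander.
- mould_insert_2: Second, similar mould insert 34 x 62 x 20 mm lying on the bench to the right of the nest, bystander, not to be used.
- caliper: Steel caliper 72 x 210 x 10 mm on the bench at the left, bystander.
- plug_3: Black moulded plug with tail at the right, bystander.
- pen_2: Pen 135 mm long at the back left, bystander.

How it is judged:
By the outcome, as a careful person would: the job done as asked, in the order asked, and still so for the second after the job is handed in, with the robot touching nothing.
It also fails if it takes over 72 s, if anything falls off the work surface, if the arm or the gripper's body presses on something with over 40 N, if the wrist force passes 120 N, or if a joint passes its speed limit or range.

### The arm

A 6-joint arm with a two-finger parallel gripper is mounted at the origin on a cart in front of the work surface, level with it; the furniture and walls round the work are solid. World frame = base frame: x ahead of the robot, y to its left, z up, the work surface at z = 0. Lengths are in m, angles in rad, forces in N, time in s.
With the tool pointing down it reaches from about 0.35 to 0.775 m from the base axis. Payload 5.5 kg.
Tool frame: the origin (TCP) lies between the finger pads; the fingertips stand 19 mm ahead of it and the grasp point (between the pads) is the TCP; z points along the fingers, y is the direction in which the jaws open and shut (so a half turn about z gives the same grasp; the last joint's range is limited). The gripper opens to 85 mm and grips with 20 to 120 N. Pads are 22 mm wide; open, the fingers measure 114 mm over their backs; the gripper's body (76 mm by 85 mm) begins 54 mm behind the grasp point. The pads swing forward as they close: fully open they stand 13 mm farther back than shut.
Start: joints at [-1.478, 0.313, 0.046, 1.304, 0, 1.431], TCP at [0.133, -0.56, 0.25] pointing down, gripper open.
Joint ranges: [-2.76, 2.76], [-0.86, 1.69], [-1.03, 1.26], [-2.2, 2.34], [-1.47, 1.5], [-3.14, 3.14]. Speed limits (rad/s): [2.57, 2.57, 3.14, 3.14, 3.14, 3.14].

### API

Orientations are given as a unit quaternion [w, x, y, z].
In Python, from workcell import get_state, cams, workorder gives the robot as it stands.
- The arm moves only by the tool play_rows, never from a script. Its argument "series" is text: rows parted by semicolons, each of 7 numbers parted by spaces: the opening in per cent of the stroke, from 0 (shut) to 100 (fully open), then the shift along the tool's x, y, z in cm, then the turn, a rotation vector about the tool's x, y, z in degrees. A call has 1 to 12 rows; each row shifts and turns the commanded pose from where the row before left it, along the tool's axes as they then stand; what a row does not reach is not made up. A row lasts 1/8 s, in which the tool goes at most 62.5 mm and 10.7 degrees, less where a joint would pass 70% of its speed; a pose out of reach is approached as far as the arm can. A call with a gripper value outside its range is refused whole. The fingers move at their own pace and stop on an object; "newtons" is the grip in N (left out, the last holds). Time passes only in rows, so rows that do not move let the fingers close. It gives the time, the measured TCP pose, the force and the opening at its end, in the units of the state.
- get_state(): the state, without advancing time (a new reading comes with each control period).
- cams.read_camera(name): name is "side" or "top"; returns the picture (400x640x3 uint8, red, green, blue); there is no depth.
- cams.get_calibration(name): a dict with "fx", "fy", "cx", "cy" (pixels), "distortion" ([k1, k2, p1, p2, k3] as OpenCV has them; the pictures are not rectified), "rvec" (rotation vector, rad) and "tvec" (3), from world to camera coordinates, as OpenCV has them. Camera axes: x right, y down, z forward; pixel columns grow to the right and rows downward; lengths in m; the calibration is good to about 2 mm. A picture is of the moment at which its call begins. get_calibration takes no time and is no camera call.
- workorder.hand_in(): hands the job in, once; it reports no verdict.
The state is a dict: "clock": time; "joint_pos": joint angles; "qvel": joint speeds; "tau": joint torques, N m; "tcp_pos": TCP position; "orientation": TCP orientation; "wrist_force": force on the tool from outside, world axes, zero at the start; "ft_torque": the same for the moment, N m; "finger_gap": finger opening in m.
Only numpy, scipy, OpenCV 4.12 (cv2) and the standard library are available. Lean on these libraries where they do the work, as an engineer would, in place of code of your own. Each camera call takes 0.05 s, during which the arm holds its last target.

## Working session

There is one attempt and no reset: what is moved stays moved. The work goes in short steps, Python scripts to look and compute and a tool call to move; the robot and the scene stay as the last step left them, time stands still between calls to the robot, and variables do not carry over. Pictures are saved under pics/ and viewed, and the job is handed in when it is done.

Besides the shell and the picture viewer there is one more tool, called after ">>>" by a JSON object that holds its "name" and its "arguments". play_rows: Moves the arm, as the interface text tells. Its arguments: {"type":"object","properties":{"series":{"type":"string"},"newtons":{"type":"number"}},"required":["series"]}

```bash
ls; mkdir -p pics; python3 - <<'E'
from workcell import get_state, cams
import cv2
for n in ("side","top"):
    im=cams.read_camera(n); cv2.imwrite(f"pics/{n}0.png",im[:,:,::-1]); print(n,cams.get_calibration(n))
print(get_state())
E
```

```text
pics
side {'fx': 448.0161594190247, 'fy': 448.0161594190247, 'cx': 320.4235324576755, 'cy': 198.5832856775659, 'distortion': array([0.00135239, 0.        , 0.        , 0.        , 0.        ]), 'rvec': array([ 0.08717778, -2.75348229,  1.48615247]), 'tvec': array([0.59065801, 0.05866483, 1.42888437])}
top {'fx': 382.5954608469299, 'fy': 382.5954608469299, 'cx': 324.801344216547, 'cy': 199.03328376781545, 'distortion': array([-0.06362412,  0.        ,  0.        ,  0.        ,  0.        ]), 'rvec': array([ 2.21113508, -2.17456425,  0.12670875]), 'tvec': array([0.02704126, 0.58042453, 0.96953989])}
{'clock': 0.1, 'joint_pos': array([-1.47757834e+00,  3.13934219e-01,  4.51037264e-02,  1.30360013e+00,
        8.63347849e-06,  1.43118842e+00]), 'qvel': array([ 0.00144376, -0.00167828,  0.0017115 ,  0.00175859, -0.00055825,
       -0.00097329]), 'tau': array([ 2.41399379e-03, -4.81726885e+01,  2.99242598e+01,  1.28439622e-02,
       -1.78183109e-04, -4.24933390e-06]), 'tcp_pos': array([ 0.1326179 , -0.55906735,  0.2494975 ]), 'orientation': array([-8.16830074e-04,  9.93231331e-01,  1.16150142e-01,  2.32676373e-05]), 'wrist_force': array([-0.85166789,  0.48530651, -0.17765413]), 'ft_torque': array([-0.02251434, -0.00915089, -0.01368103]), 'finger_gap': 0.08551605281277398}
```

View pics/side0.png

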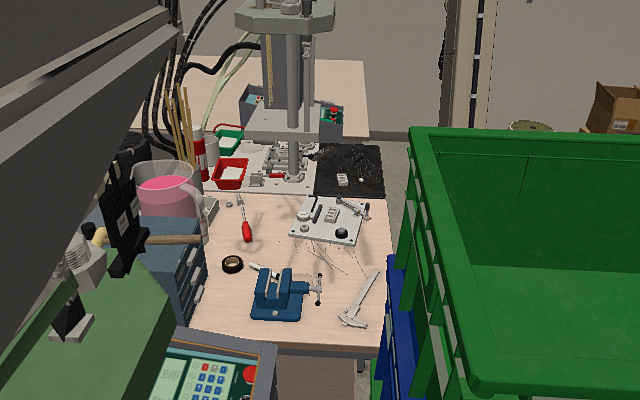

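View pics/top0.png

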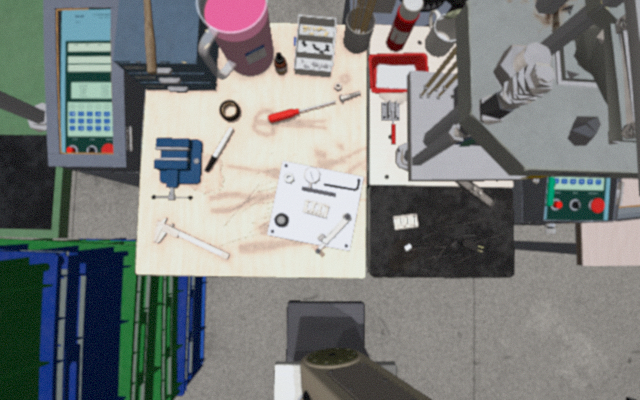

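Both views show the nest: in the top view at about cols 268–365, rows 163–250, in the side view at about cols 290–370, rows 195–245. I'll enlarge them.

```bash
python3 - <<'E'
import cv2
a=cv2.imread("pics/top0.png")[155:260,260:372]; cv2.imwrite("pics/top0z.png",cv2.resize(a,None,fx=5.5,fy=5.5,interpolation=cv2.INTER_CUBIC))
a=cv2.imread("pics/side0.png")[185:255,275:385]; cv2.imwrite("pics/side0z.png",cv2.resize(a,None,fx=7,fy=7,interpolation=cv2.INTER_CUBIC))
E
```

```text
(no output)
```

View pics/top0z.png

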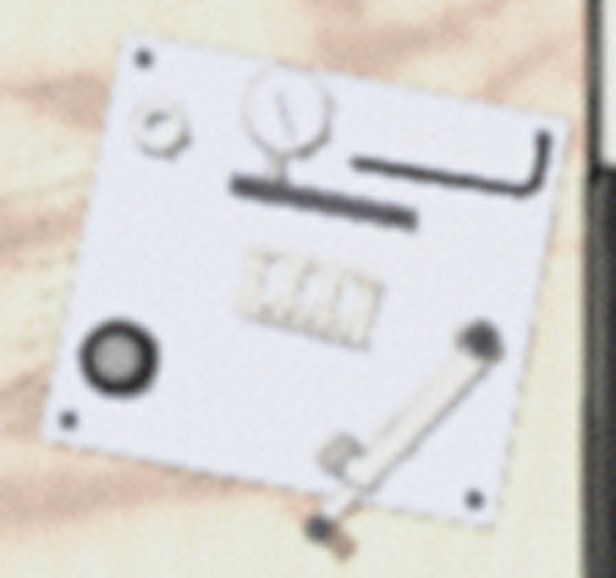

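View pics/side0z.png

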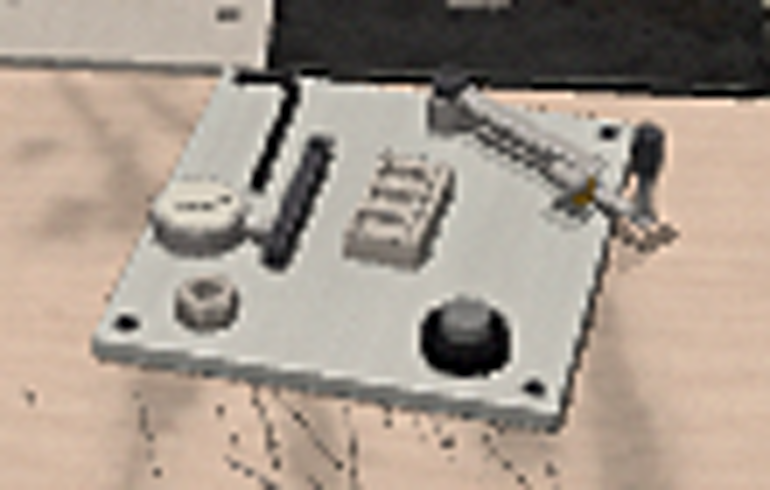

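```bash
cat > h.py <<'E'
import numpy as np, cv2
from workcell import get_state, cams
def cal(n):
    c=cams.get_calibration(n); K=np.array([[c['fx'],0,c['cx']],[0,c['fy'],c['cy']],[0,0,1]])
    R=cv2.Rodrigues(c['rvec'])[0]; return K,c['distortion'],R,np.array(c['tvec']),c
def rays(n,px):
    K,d,R,t,_=cal(n); u=cv2.undistortPoints(np.array(px,float).reshape(-1,1,2),K,d).reshape(-1,2)
    D=(R.T@np.c_[u,np.ones(len(u))].T).T; return -R.T@t, D
def plane(n,px,z):
    o,D=rays(n,px); return o+D*((z-o[2])/D[:,2])[:,None]
def tri(pt,ps):
    o1,d1=rays('top',[pt]);o2,d2=rays('side',[ps]);d1=d1[0]/np.linalg.norm(d1);d2=d2[0]/np.linalg.norm(d2)
    s=np.linalg.lstsq(np.c_[d1,-d2],o2-o1,rcond=None)[0];a=o1+s[0]*d1;b=o2+s[1]*d2
    return (a+b)/2,np.linalg.norm(a-b)
def proj(n,P):
    K,d,R,t,c=cal(n); return cv2.projectPoints(np.array(P,float).reshape(-1,3),c['rvec'],c['tvec'],K,d)[0].reshape(-1,2)
E
python3 - <<'E'
from h import *
a=cv2.imread("pics/top0.png"); h=cv2.cvtColor(a,cv2.COLOR_BGR2HSV)
b=a.astype(int); m=((b[...,0]>=b[...,2])&(b[...,0]>190)).astype(np.uint8)
w=np.zeros_like(m); w[155:260,262:368]=m[155:260,262:368]
w=cv2.morphologyEx(w,cv2.MORPH_CLOSE,np.ones((3,3)))
cs=max(cv2.findContours(w,0,cv2.CHAIN_APPROX_NONE)[0],key=cv2.contourArea)
hull=cv2.convexHull(cs).reshape(-1,2)
P=plane('top',hull,.012)[:,:2]
r=cv2.minAreaRect((P*1000).astype(np.float32)); print(cv2.contourArea(cs),r); print(cv2.boxPoints(r))
zt=lambda x,y:(260+x/5.5-.41,155+y/5.5-.41)
zs=lambda x,y:(275+x/7-.43,185+y/7-.43)
for nm,q in dict(c1=(130,40),c2=(568,125),c3=(490,525),c4=(45,440),s1=(143,58),s3=(475,498),s4=(68,420)).items(): print(nm,plane('top',[zt(*q)],.012)[0])
for nm,q,s in [('knobtop',(318,528),(650,132)),('pivot',(480,335),(450,88)),('button',(118,355),(467,310)),('s1',(143,58),(126,323)),('s3',(475,498),(608,132)),('s4',(68,420),(533,387)),('ins?',(265,250),(365,240))]: print(nm,tri(zt(*q),zs(*s)))
E
```

```text
6128.0 ((560.2767944335938, 61.17991638183594), (219.09259033203125, 207.3467254638672), 79.73758697509766)
[[438.74557 -28.14376]
 [642.7752  -65.08398]
 [681.808   150.5036 ]
 [477.77838 187.44382]]
c1 [0.67756803 0.14784874 0.012     ]
c2 [ 0.64051542 -0.06372562  0.012     ]
c3 [ 0.44854851 -0.02799264  0.012     ]
c4 [0.48544602 0.18330076 0.012     ]
s1 [0.66893322 0.14138756 0.012     ]
s3 [ 0.46119594 -0.02071441  0.012     ]
s4 [0.49506052 0.17268008 0.012     ]
knobtop (array([0.44751654, 0.05427667, 0.06483423]), np.float64(0.002307649064794635))
pivot (array([ 0.53565204, -0.02012291,  0.03489551]), np.float64(0.003926649754983553))
button (array([0.52437606, 0.14797183, 0.03439044]), np.float64(0.002307954616213848))
s1 (array([0.6676712 , 0.14122258, 0.01420576]), np.float64(0.001736101977041373))
s3 (array([ 0.46041937, -0.02050498,  0.01397834]), np.float64(0.0016908643750899054))
s4 (array([0.4949151 , 0.17240715, 0.01463947]), np.float64(0.0002953021308168349))
ins? (array([0.57250235, 0.08104428, 0.01988297]), np.float64(0.008576320785888242))
```

```bash
cat >> h.py <<'E'
TH=np.radians(-10.1); O=np.array([.543,.0635])
def nest(p): d=np.array(p)[...,:2]-O; c,s=np.cos(TH),np.sin(TH); return np.stack([d[...,0]*c+d[...,1]*s,-d[...,0]*s+d[...,1]*c],-1)*1000
def phi(q):
    w,x,y,z=q; return np.degrees(np.arctan2(2*(x*y+w*z),1-2*(y*y+z*z)))
def st():
    s=get_state(); print(round(s['clock'],2),'tcp',s['tcp_pos'].round(4),'phi',round(phi(s['orientation']),2),'F',s['wrist_force'].round(2),'gap',round(s['finger_gap']*1000,1)); return s
def rows(dst,phid,n,g):
    s=st(); p=s['tcp_pos']; f=phi(s['orientation']); df=(phid-f)/n; d=(np.array(dst)-p)/n*100; out=[]
    for i in range(n):
        a=np.radians(f+df*i); out.append(f"{g} {d[0]*np.cos(a)+d[1]*np.sin(a):.2f} {d[0]*np.sin(a)-d[1]*np.cos(a):.2f} {-d[2]:.2f} 0 0 {-df:.2f}")
    print('; '.join(out))
E
python3 - <<'E'
from h import *
zt=lambda x,y:(260+x/5.5-.41,155+y/5.5-.41)
for nm,q,z in [('fnearL',(232,195),.024),('fnearR',(412,230),.024),('fenceFarL',(236,175),.024),('insTL',(258,245),.027),('insTR',(385,282),.027),('insBR',(370,345),.027),('insBL',(243,308),.027)]: print(nm,nest(plane('top',[zt(*q)],z)[0]).round(1))
for p in [(.4475,.0543),(.5357,-.0201),(.5244,.148)]: print(nest(p))
rows([.4475,.0543,.16],139.2,20,50)
E
```

```text
fnearL [52.5 43.3]
fnearR [ 52.6 -43.4]
fenceFarL [62.2 43.3]
insTL [31.4 26.5]
insTR [ 25.7 -35.4]
insBR [ -4.7 -34.1]
insBL [ 0.9 27.7]
[-92.40667981 -25.8049516 ]
[  7.47378509 -83.58464295]
[-33.1302475  79.9286976]
0.1 tcp [ 0.1326 -0.5591  0.2495] phi 13.34 F [-0.85  0.49 -0.18] gap 85.5
50 2.24 -2.62 0.45 0 0 -6.29; 50 2.51 -2.36 0.45 0 0 -6.29; 50 2.76 -2.07 0.45 0 0 -6.29; 50 2.97 -1.76 0.45 0 0 -6.29; 50 3.14 -1.42 0.45 0 0 -6.29; 50 3.28 -1.07 0.45 0 0 -6.29; 50 3.38 -0.70 0.45 0 0 -6.29; 50 3.43 -0.33 0.45 0 0 -6.29; 50 3.45 0.05 0.45 0 0 -6.29; 50 3.42 0.43 0.45 0 0 -6.29; 50 3.35 0.80 0.45 0 0 -6.29; 50 3.24 1.16 0.45 0 0 -6.29; 50 3.10 1.51 0.45 0 0 -6.29; 50 2.91 1.84 0.45 0 0 -6.29; 50 2.69 2.15 0.45 0 0 -6.29; 50 2.44 2.43 0.45 0 0 -6.29; 50 2.16 2.69 0.45 0 0 -6.29; 50 1.85 2.91 0.45 0 0 -6.29; 50 1.52 3.09 0.45 0 0 -6.29; 50 1.17 3.24 0.45 0 0 -6.29
```

>>> {"name": "play_rows", "arguments": {"series": "50 2.2 -2.6 0.4 0 0 -6.3; 50 2.5 -2.4 0.4 0 0 -6.3; 50 2.8 -2.1 0.4 0 0 -6.3; 50 3.0 -1.8 0.4 0 0 -6.3; 50 3.1 -1.4 0.4 0 0 -6.3; 50 3.3 -1.1 0.4 0 0 -6.3; 50 3.4 -0.7 0.4 0 0 -6.3; 50 3.4 -0.3 0.4 0 0 -6.3; 50 3.4 0 0.4 0 0 -6.3; 50 3.4 0.4 0.4 0 0 -6.3", "newtons": 25}}

```text
clock: 1.35
tcp_pos: [0.2887, -0.251, 0.2099]
orientation: [-0.0, 0.785, 0.619, 0.0]
wrist_force: [-0.1, 0.2, 0.1]
finger_gap: 0.0427
```

>>> {"name": "play_rows", "arguments": {"series": "50 3.4 0.8 0.4 0 0 -6.3; 50 3.2 1.2 0.4 0 0 -6.3; 50 3.1 1.5 0.4 0 0 -6.3; 50 2.9 1.8 0.4 0 0 -6.3; 50 2.7 2.1 0.4 0 0 -6.3; 50 2.4 2.4 0.4 0 0 -6.3; 50 2.2 2.7 0.4 0 0 -6.3; 50 1.9 2.9 0.4 0 0 -6.3; 50 1.5 3.1 0.4 0 0 -6.3; 50 1.2 3.2 0.4 0 0 -6.3; 50 0 0 0 0 0 0"}}

```text
clock: 2.72
tcp_pos: [0.4441, 0.0561, 0.1696]
orientation: [-0.0, 0.346, 0.938, -0.0]
wrist_force: [0.1, -0.1, -0.7]
finger_gap: 0.0428
```

```bash
python3 - <<'E'
from h import *
rows([.4475,.0543,.063],139.2,5,50)
a=cams.read_camera("side"); cv2.imwrite("pics/s1.png",cv2.resize(a[150:260,260:400,::-1],None,fx=5,fy=5,interpolation=cv2.INTER_CUBIC))
E
```

```text
2.73 tcp [0.4441 0.0561 0.1696] phi 139.54 F [ 0.09 -0.09 -0.71] gap 42.8
50 -0.07 0.02 2.13 0 0 0.07; 50 -0.07 0.02 2.13 0 0 0.07; 50 -0.07 0.02 2.13 0 0 0.07; 50 -0.07 0.02 2.13 0 0 0.07; 50 -0.07 0.02 2.13 0 0 0.07
```

View pics/s1.png

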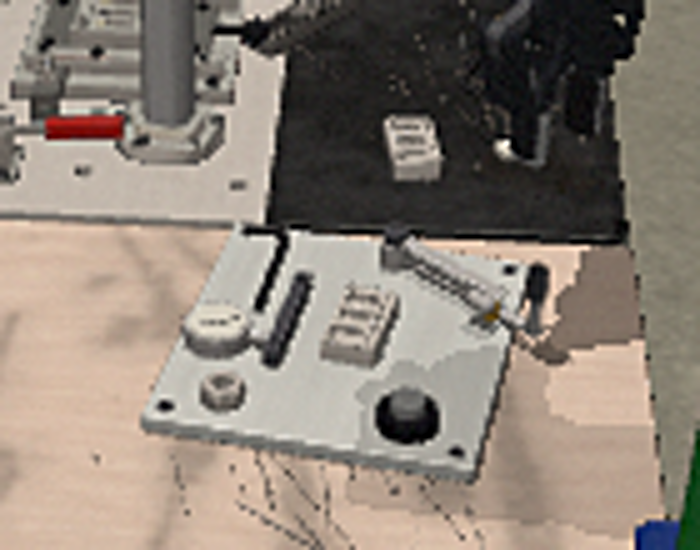

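The gripper (zoom about 520,100) is above the knob (537,285) and everything else is undisturbed. Going down over the knob next.

>>> {"name": "play_rows", "arguments": {"series": "50 -0.1 0 2.6 0 0 0.3; 50 -0.1 0.1 2.6 0 0 0; 50 -0.1 0 2.6 0 0 0; 50 0 0 1.5 0 0 0; 50 0 0 1.2 0 0 0; 50 0 0 0 0 0 0"}}

```text
clock: 3.52
tcp_pos: [0.446, 0.0528, 0.0647]
orientation: [-0.001, 0.351, 0.937, -0.0]
wrist_force: [-0.4, 0.1, -0.5]
finger_gap: 0.0431
```

```bash
python3 - <<'E'
from h import *
st()
a=cams.read_camera("side"); cv2.imwrite("pics/s2.png",cv2.resize(a[170:250,300:400,::-1],None,fx=7,fy=7,interpolation=cv2.INTER_CUBIC))
E
```

```text
3.52 tcp [0.446  0.0528 0.0647] phi 138.96 F [-0.4   0.05 -0.51] gap 43.1
```

View pics/s2.png

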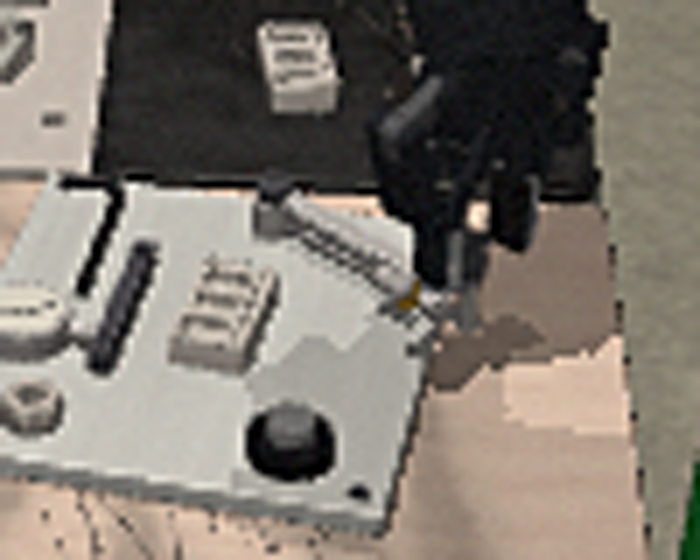

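The knob (zoom 460,265) stands between the fingers. Closing.

>>> {"name": "play_rows", "arguments": {"series": "20 0 0 0.1 0 0 0; 15 0 0 0 0 0 0; 5 0 0 0 0 0 0; 5 0 0 0 0 0 0; 5 0 0 0 0 0 0; 5 0 0 0 0 0 0", "newtons": 30}}

```text
clock: 4.32
tcp_pos: [0.4472, 0.0532, 0.0648]
orientation: [0.001, 0.35, 0.937, -0.0]
wrist_force: [-1.5, -2.1, 5.8]
finger_gap: 0.0112
```

```bash
python3 - <<'E'
from h import *
st()
a=cams.read_camera("side"); cv2.imwrite("pics/s3.png",cv2.resize(a[170:250,300:400,::-1],None,fx=7,fy=7,interpolation=cv2.INTER_CUBIC))
E
```

```text
4.33 tcp [0.4472 0.0532 0.0648] phi 139.03 F [-1.54 -2.08  5.76] gap 11.2
```

View pics/s3.png

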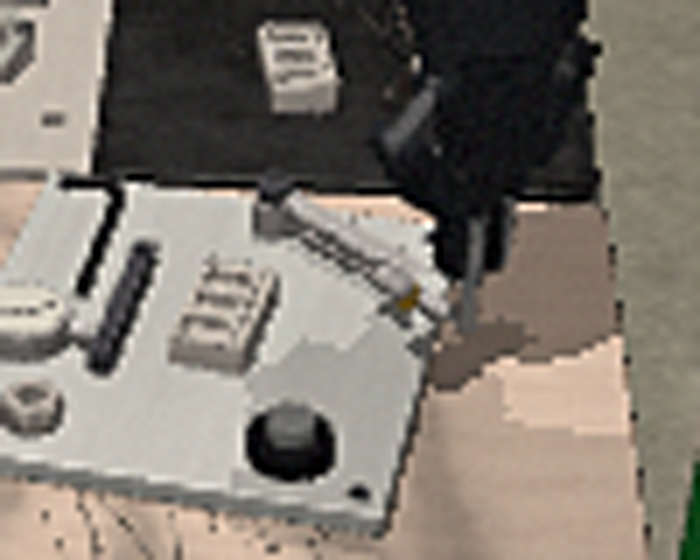

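>>> {"name": "play_rows", "arguments": {"series": "5 0 0 -0.1 0 0 0; 5 0 0 0 0 0 0"}}

```text
clock: 4.62
tcp_pos: [0.4472, 0.0532, 0.065]
orientation: [0.0, 0.35, 0.937, -0.0]
wrist_force: [2.3, -2.5, -3.9]
finger_gap: 0.0114
```

```bash
python3 - <<'E'
from h import *
st()
a=cams.read_camera("top"); cv2.imwrite("pics/t3.png",cv2.resize(a[155:260,260:372,::-1],None,fx=5.5,fy=5.5,interpolation=cv2.INTER_CUBIC))
E
```

```text
4.62 tcp [0.4472 0.0532 0.065 ] phi 139.03 F [ 2.26 -2.46 -3.94] gap 11.4
```

View pics/t3.png

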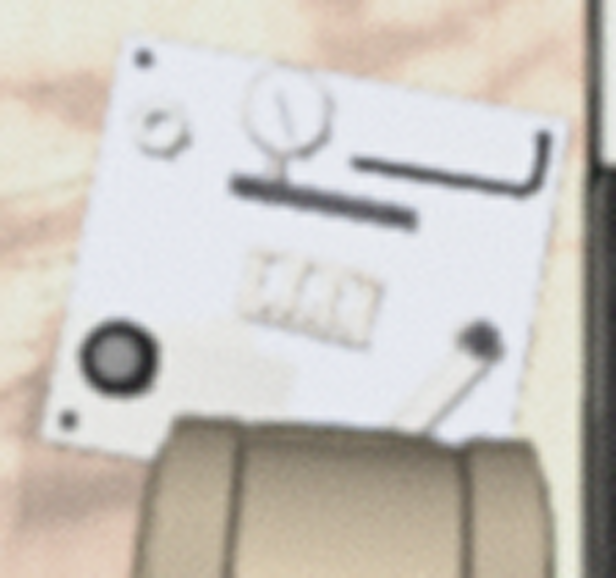

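The grip is firm: the lift was resisted. Starting the swing with two small steps.

>>> {"name": "play_rows", "arguments": {"series": "5 0 0.4 0.05 0 0 2; 5 0 0.4 0 0 0 2; 5 0 0.4 0 0 0 2; 5 0 0.4 0 0 0 2; 5 0 0 0 0 0 0"}}

```text
clock: 5.3
tcp_pos: [0.4586, 0.0647, 0.0649]
orientation: [0.001, 0.414, 0.91, -0.0]
wrist_force: [1.9, -3.5, -0.1]
finger_gap: 0.0115
```

```bash
cat >> h.py <<'E'
PV=np.array([.535,-.0206])
def sw():
    s=st(); d=s['tcp_pos'][:2]-PV; r=np.linalg.norm(d); a=np.degrees(np.arctan2(d[1],d[0])); u=d/r; t=np.array([u[1],-u[0]]); F=s['wrist_force'][:2]
    print('r',(r*1000).round(1),'ang',a.round(2),'nest',nest(s['tcp_pos']).round(1),'push on knob: tangential',(-F@t).round(2),'radial',(-F@u).round(2)); return s
E
python3 -c "
from h import *
sw()"
```

```text
5.3 tcp [0.4586 0.0647 0.0649] phi 131.06 F [ 1.91 -3.48 -0.13] gap 11.5
r 114.6 ang 131.85 nest [-83.3 -13.6] push on knob: tangential 0.9 radial 3.87
```

>>> {"name": "play_rows", "arguments": {"series": "5 -0.06 0.8 0 0 0 4; 5 -0.03 0.8 0 0 0 4; 5 -0.03 0.8 0 0 0 4; 5 -0.03 0.8 0 0 0 4; 5 -0.03 0.8 0 0 0 4; 5 -0.03 0.8 0 0 0 4; 5 0 0 0 0 0 0"}}

```text
clock: 6.18
tcp_pos: [0.5003, 0.0882, 0.0649]
orientation: [-0.0, 0.594, 0.805, 0.001]
wrist_force: [1.2, 0.3, 0.6]
finger_gap: 0.0115
```

```bash
python3 - <<'E'
from h import *
sw()
a=cams.read_camera("side"); cv2.imwrite("pics/s4.png",cv2.resize(a[170:250,290:400,::-1],None,fx=7,fy=7,interpolation=cv2.INTER_CUBIC))
E
```

```text
6.17 tcp [0.5003 0.0882 0.0649] phi 107.14 F [1.2  0.32 0.61] gap 11.5
r 114.2 ang 107.69 nest [-46.4  16.8] push on knob: tangential -1.24 radial 0.06
```

View pics/s4.png

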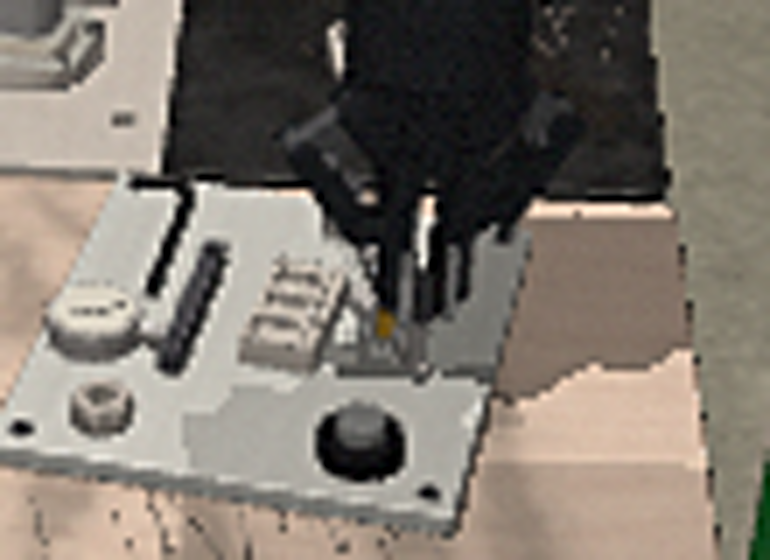

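Clip followed (roller at zoom 385,325), lip now just short of the insert. Continuing in smaller steps.

>>> {"name": "play_rows", "arguments": {"series": "5 -0.01 0.4 0 0 0 2; 5 0 0.4 0 0 0 2; 5 -0.01 0.4 0 0 0 2; 5 -0.01 0.4 0 0 0 2; 5 0 0 0 0 0 0"}}

```text
clock: 6.85
tcp_pos: [0.5159, 0.0918, 0.0649]
orientation: [-0.0, 0.649, 0.76, 0.001]
wrist_force: [-2.0, 3.6, 4.8]
finger_gap: 0.0115
```

```bash
python3 -c "
from h import *
sw()"
```

```text
6.85 tcp [0.5159 0.0918 0.0649] phi 99.0 F [-1.96  3.64  4.8 ] gap 11.5
r 114.0 ang 99.65 nest [-31.7  23.1] push on knob: tangential 1.32 radial -3.92
```

>>> {"name": "play_rows", "arguments": {"series": "5 -0.01 0.4 0 0 0 2; 5 0 0.4 0 0 0 2; 5 -0.01 0.4 0 0 0 2; 5 0 0 0 0 0 0"}}

```text
clock: 7.35
tcp_pos: [0.5278, 0.0931, 0.0649]
orientation: [-0.0, 0.688, 0.726, 0.001]
wrist_force: [-0.8, 2.8, 4.8]
finger_gap: 0.0112
```

```bash
python3 - <<'E'
from h import *
sw()
a=cams.read_camera("side"); cv2.imwrite("pics/s5.png",cv2.resize(a[170:250,290:400,::-1],None,fx=7,fy=7,interpolation=cv2.INTER_CUBIC))
E
```

```text
7.35 tcp [0.5278 0.0931 0.0649] phi 93.03 F [-0.79  2.75  4.79] gap 11.2
r 114.0 ang 93.62 nest [-20.2  26.5] push on knob: tangential 0.61 radial -2.8
```

View pics/s5.png

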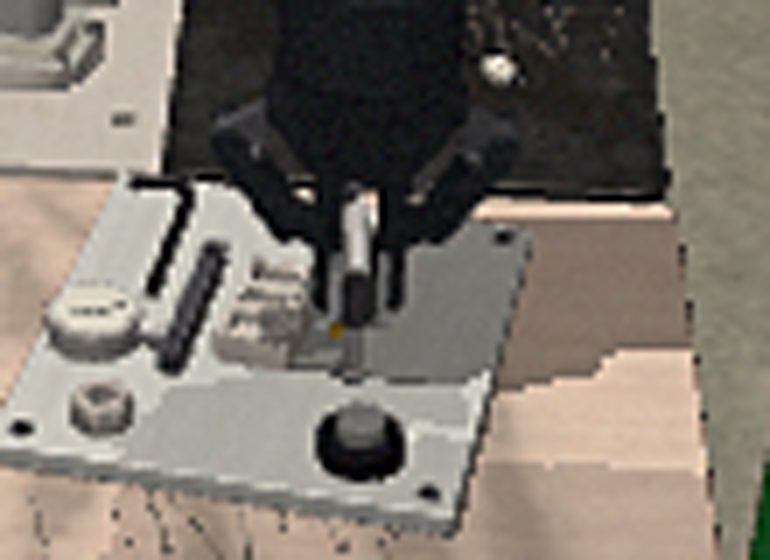

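The lip is shoving the insert (now zoom cols 220–305); it's still about 25 px off the fence. Continuing.

>>> {"name": "play_rows", "arguments": {"series": "5 0.02 0.4 -0.03 0 0 2; 5 0 0.4 0 0 0 2; 5 0 0 0 0 0 0"}}

```text
clock: 7.78
tcp_pos: [0.5359, 0.0933, 0.065]
orientation: [-0.0, 0.713, 0.701, 0.0]
wrist_force: [-1.2, 5.2, 3.2]
finger_gap: 0.0113
```

```bash
python3 -c "
from h import *
sw()"
```

```text
7.78 tcp [0.5359 0.0933 0.065 ] phi 89.02 F [-1.19  5.24  3.15] gap 11.3
r 113.9 ang 89.56 nest [-12.3  28.1] push on knob: tangential 1.23 radial -5.24
```

>>> {"name": "play_rows", "arguments": {"series": "5 0 0.3 0 0 0 1.5; 5 0 0 0 0 0 0"}}

```text
clock: 8.02
tcp_pos: [0.5386, 0.0933, 0.0649]
orientation: [-0.0, 0.722, 0.692, 0.0]
wrist_force: [-1.7, 5.8, 2.7]
finger_gap: 0.0119
```

```bash
python3 - <<'E'
from h import *
sw()
a=cams.read_camera("side"); cv2.imwrite("pics/s6.png",cv2.resize(a[170:250,290:400,::-1],None,fx=7,fy=7,interpolation=cv2.INTER_CUBIC))
E
```

```text
8.03 tcp [0.5386 0.0933 0.0649] phi 87.54 F [-1.65  5.75  2.66] gap 11.9
r 113.9 ang 88.17 nest [-9.5 28.5] push on knob: tangential 1.84 radial -5.7
```

View pics/s6.png

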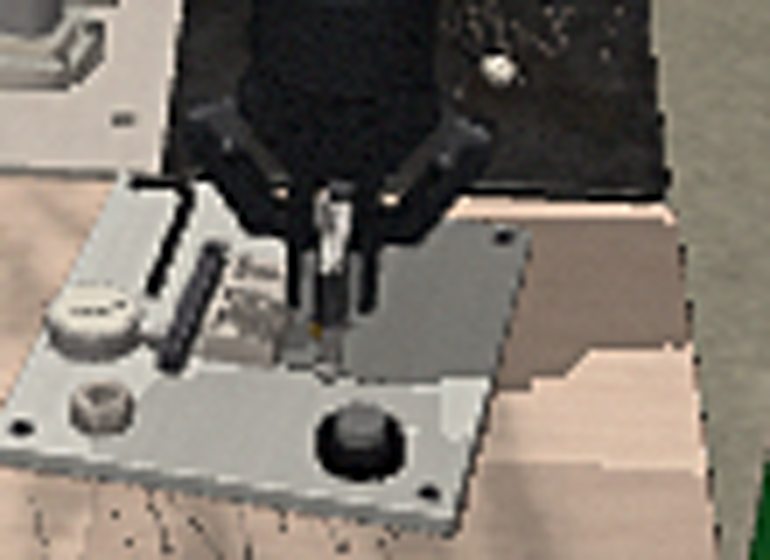

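>>> {"name": "play_rows", "arguments": {"series": "5 0.05 0.2 0 0 0 1; 5 0 0.2 0 0 0 1; 5 0 0 0 0 0 0"}}

```text
clock: 8.45
tcp_pos: [0.5427, 0.0931, 0.0649]
orientation: [0.0, 0.734, 0.679, -0.0]
wrist_force: [-1.3, 2.6, 2.5]
finger_gap: 0.0116
```

```bash
python3 -c "
from h import *
sw()"
```

```text
8.45 tcp [0.5427 0.0931 0.0649] phi 85.52 F [-1.28  2.55  2.53] gap 11.6
r 114.0 ang 86.15 nest [-5.5 29.1] push on knob: tangential 1.44 radial -2.46
```

>>> {"name": "play_rows", "arguments": {"series": "5 0 0.2 0 0 0 1; 5 0 0 0 0 0 0"}}

```text
clock: 8.7
tcp_pos: [0.5446, 0.093, 0.065]
orientation: [0.0, 0.74, 0.672, -0.0]
wrist_force: [-1.7, 2.9, 2.3]
finger_gap: 0.0118
```

```bash
python3 -c "
from h import *
sw()"
```

```text
8.7 tcp [0.5446 0.093  0.065 ] phi 84.52 F [-1.71  2.87  2.27] gap 11.8
r 114.0 ang 85.19 nest [-3.6 29.3] push on knob: tangential 1.95 radial -2.72
```

>>> {"name": "play_rows", "arguments": {"series": "5 0 0.2 0 0 0 1; 5 0 0 0 0 0 0"}}

```text
clock: 8.95
tcp_pos: [0.5465, 0.0928, 0.065]
orientation: [0.0, 0.746, 0.666, -0.0]
wrist_force: [-1.5, 2.5, 2.0]
finger_gap: 0.0115
```

```bash
python3 -c "
from h import *
sw()"
```

```text
8.95 tcp [0.5465 0.0928 0.065 ] phi 83.51 F [-1.51  2.47  1.99] gap 11.5
r 114.0 ang 84.2 nest [-1.7 29.4] push on knob: tangential 1.76 radial -2.31
```

>>> {"name": "play_rows", "arguments": {"series": "5 0.02 0.2 0 0 0 1; 5 0 0 0 0 0 0"}}

```text
clock: 9.2
tcp_pos: [0.5485, 0.0926, 0.065]
orientation: [0.0, 0.752, 0.659, -0.0]
wrist_force: [-2.2, 2.4, 1.9]
finger_gap: 0.0117
```

```bash
python3 -c "
from h import *
sw()"
```

```text
9.2 tcp [0.5485 0.0926 0.065 ] phi 82.51 F [-2.19  2.36  1.91] gap 11.7
r 114.0 ang 83.2 nest [ 0.3 29.6] push on knob: tangential 2.45 radial -2.08
```

>>> {"name": "play_rows", "arguments": {"series": "5 0 0.2 0 0 0 1; 5 0 0 0 0 0 0"}}

```text
clock: 9.45
tcp_pos: [0.5508, 0.0923, 0.065]
orientation: [0.0, 0.758, 0.653, -0.0]
wrist_force: [-1.6, 0.5, 0.1]
finger_gap: 0.0118
```

```bash
python3 - <<'E'
from h import *
sw()
a=cams.read_camera("side"); cv2.imwrite("pics/s7.png",cv2.resize(a[170:250,290:400,::-1],None,fx=7,fy=7,interpolation=cv2.INTER_CUBIC))
E
```

```text
9.45 tcp [0.5508 0.0923 0.065 ] phi 81.51 F [-1.64  0.55  0.05] gap 11.8
r 114.0 ang 82.06 nest [ 2.6 29.7] push on knob: tangential 1.7 radial -0.32
```

View pics/s7.png

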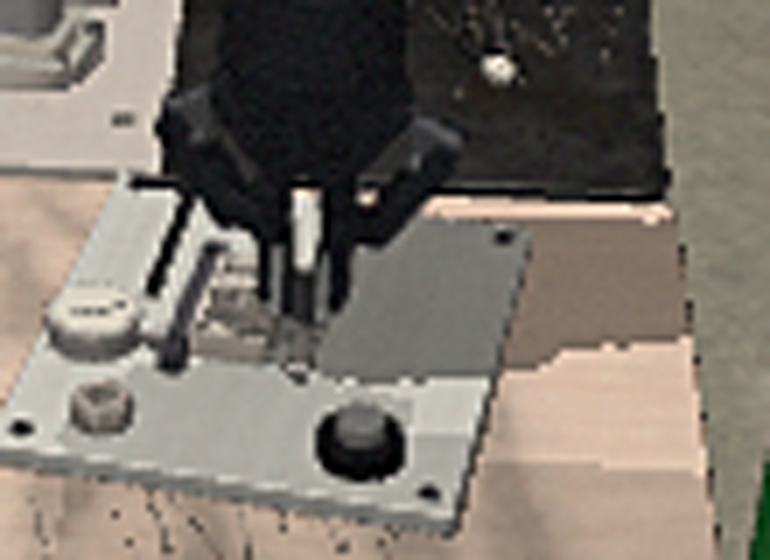

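>>> {"name": "play_rows", "arguments": {"series": "5 0 0.2 0 0 0 1; 5 0 0 0 0 0 0"}}

```text
clock: 9.75
tcp_pos: [0.5526, 0.092, 0.065]
orientation: [0.0, 0.763, 0.646, -0.0]
wrist_force: [-1.4, -0.4, 0.9]
finger_gap: 0.0121
```

```bash
python3 -c "
from h import *
sw()"
```

```text
9.75 tcp [0.5526 0.092  0.065 ] phi 80.51 F [-1.42 -0.43  0.88] gap 12.1
r 114.0 ang 81.1 nest [ 4.5 29.8] push on knob: tangential 1.33 radial 0.65
```

>>> {"name": "play_rows", "arguments": {"series": "5 0 0.1 0 0 0 0.5; 5 0 0 0 0 0 0"}}

```text
clock: 10.0
tcp_pos: [0.5534, 0.0919, 0.065]
orientation: [0.0, 0.766, 0.643, -0.0]
wrist_force: [-1.6, -2.5, 0.9]
finger_gap: 0.0116
```

```bash
python3 -c "
from h import *
sw()"
```

```text
10.0 tcp [0.5534 0.0919 0.065 ] phi 80.02 F [-1.59 -2.45  0.91] gap 11.6
r 114.0 ang 80.71 nest [ 5.3 29.8] push on knob: tangential 1.17 radial 2.68
```

>>> {"name": "play_rows", "arguments": {"series": "5 0 0.1 0 0 0 0.5; 5 0 0 0 0 0 0"}}

```text
clock: 10.25
tcp_pos: [0.5544, 0.0918, 0.065]
orientation: [0.0, 0.769, 0.64, -0.0]
wrist_force: [-2.3, -1.3, -0.1]
finger_gap: 0.0115
```

```bash
python3 -c "
from h import *
sw()"
```

```text
10.25 tcp [0.5544 0.0918 0.065 ] phi 79.52 F [-2.34 -1.33 -0.1 ] gap 11.5
r 114.0 ang 80.22 nest [ 6.2 29.8] push on knob: tangential 2.08 radial 1.71
```

>>> {"name": "play_rows", "arguments": {"series": "5 0 0.1 0 0 0 0.5; 5 0 0 0 0 0 0"}}

```text
clock: 10.5
tcp_pos: [0.5554, 0.0916, 0.065]
orientation: [0.0, 0.772, 0.636, -0.0]
wrist_force: [-3.4, -1.7, -0.2]
finger_gap: 0.0118
```

```bash
python3 -c "
from h import *
sw()"
```

```text
10.5 tcp [0.5554 0.0916 0.065 ] phi 79.02 F [-3.44 -1.69 -0.19] gap 11.8
r 114.0 ang 79.71 nest [ 7.2 29.8] push on knob: tangential 3.09 radial 2.28
```

>>> {"name": "play_rows", "arguments": {"series": "5 -0.02 0.1 0 0 0 0.5; 5 0 0 0 0 0 0"}}

```text
clock: 10.75
tcp_pos: [0.5564, 0.0914, 0.065]
orientation: [0.0, 0.774, 0.633, -0.0]
wrist_force: [-1.7, -2.7, 0.4]
finger_gap: 0.0118
```

```bash
python3 -c "
from h import *
sw()"
```

```text
10.75 tcp [0.5564 0.0914 0.065 ] phi 78.53 F [-1.68 -2.73  0.39] gap 11.8
r 114.0 ang 79.2 nest [ 8.3 29.8] push on knob: tangential 1.14 radial 3.0
```

>>> {"name": "play_rows", "arguments": {"series": "5 -0.01 0.1 0 0 0 0.5; 5 0 0 0 0 0 0"}}

```text
clock: 11.0
tcp_pos: [0.5573, 0.0912, 0.065]
orientation: [0.0, 0.777, 0.63, 0.0]
wrist_force: [-2.4, -1.0, 0.1]
finger_gap: 0.0116
```

```bash
python3 -c "
from h import *
sw()"
```

```text
11.0 tcp [0.5573 0.0912 0.065 ] phi 78.04 F [-2.44 -1.    0.06] gap 11.6
r 114.0 ang 78.7 nest [ 9.3 29.8] push on knob: tangential 2.2 radial 1.45
```

>>> {"name": "play_rows", "arguments": {"series": "5 0 0.1 0 0 0 0.5; 5 0 0 0 0 0 0"}}

```text
clock: 11.25
tcp_pos: [0.5584, 0.091, 0.065]
orientation: [0.0, 0.78, 0.626, 0.0]
wrist_force: [-2.5, -0.7, 0.2]
finger_gap: 0.0114
```

```bash
python3 - <<'E'
from h import *
sw()
a=cams.read_camera("side"); cv2.imwrite("pics/s8.png",cv2.resize(a[170:250,290:400,::-1],None,fx=7,fy=7,interpolation=cv2.INTER_CUBIC))
E
```

```text
11.25 tcp [0.5584 0.091  0.065 ] phi 77.53 F [-2.52 -0.73  0.18] gap 11.4
r 114.0 ang 78.18 nest [10.3 29.8] push on knob: tangential 2.32 radial 1.23
```

View pics/s8.png

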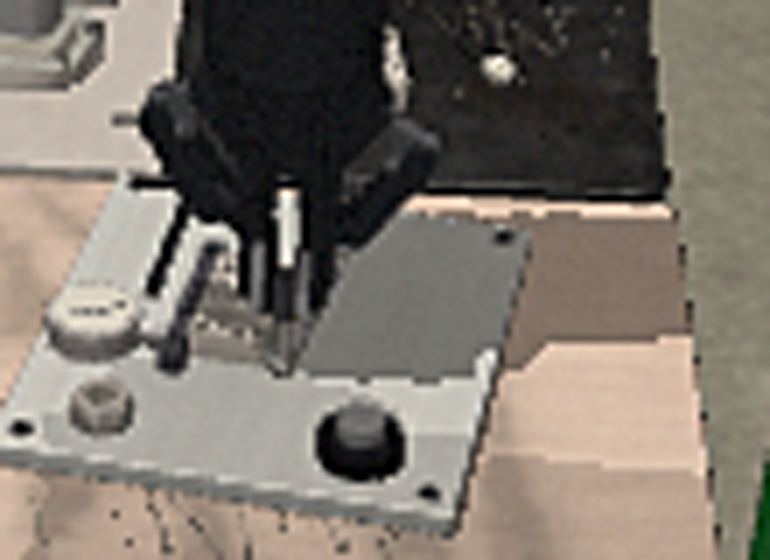

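>>> {"name": "play_rows", "arguments": {"series": "5 0 0.1 0 0 0 0.5; 5 0 0 0 0 0 0"}}

```text
clock: 11.55
tcp_pos: [0.5588, 0.0909, 0.065]
orientation: [-0.0, 0.782, 0.623, -0.0]
wrist_force: [-3.5, -0.2, 0.8]
finger_gap: 0.0115
```

```bash
python3 -c "
from h import *
sw()"
```

```text
11.55 tcp [0.5588 0.0909 0.065 ] phi 77.04 F [-3.55 -0.21  0.77] gap 11.5
r 114.0 ang 77.94 nest [10.8 29.7] push on knob: tangential 3.43 radial 0.94
```

>>> {"name": "play_rows", "arguments": {"series": "5 0 0.1 0 0 0 0.5; 5 0 0 0 0 0 0"}}

```text
clock: 11.8
tcp_pos: [0.5591, 0.0908, 0.065]
orientation: [-0.001, 0.785, 0.619, -0.001]
wrist_force: [-7.0, 0.6, 3.3]
finger_gap: 0.0113
```

```bash
python3 -c "
from h import *
sw()"
```

```text
11.8 tcp [0.5591 0.0908 0.065 ] phi 76.55 F [-6.97  0.62  3.3 ] gap 11.3
r 114.0 ang 77.82 nest [11.  29.7] push on knob: tangential 6.94 radial 0.86
```

>>> {"name": "play_rows", "arguments": {"series": "5 0 0.1 0 0 0 0.5; 5 0 0 0 0 0 0"}}

```text
clock: 12.05
tcp_pos: [0.5592, 0.0908, 0.0649]
orientation: [-0.001, 0.788, 0.616, -0.001]
wrist_force: [-8.8, 0.9, 4.3]
finger_gap: 0.0115
```

```bash
python3 -c "
from h import *
sw()"
```

```text
12.05 tcp [0.5592 0.0908 0.0649] phi 76.06 F [-8.79  0.87  4.25] gap 11.5
r 114.0 ang 77.74 nest [11.2 29.7] push on knob: tangential 8.78 radial 1.02
```

Firm stop felt, with the knob position implying the fence face is at x≈52.6 mm, which agrees with the picture (52.5). Bringing the push to about 10 N and holding.

>>> {"name": "play_rows", "arguments": {"series": "5 0 0.04 0 0 0 0; 5 0 0 0 0 0 0"}}

```text
clock: 12.3
tcp_pos: [0.5592, 0.0908, 0.0649]
orientation: [-0.002, 0.788, 0.616, -0.001]
wrist_force: [-8.7, 1.1, 6.7]
finger_gap: 0.0115
```

```bash
python3 -c "
from h import *
sw()"
```

```text
12.3 tcp [0.5592 0.0908 0.0649] phi 76.08 F [-8.66  1.12  6.74] gap 11.5
r 114.0 ang 77.73 nest [11.2 29.7] push on knob: tangential 8.7 radial 0.74
```

>>> {"name": "play_rows", "arguments": {"series": "5 0 0 0 0 0 0; 5 0 0 0 0 0 0; 5 0 0 0 0 0 0; 5 0 0 0 0 0 0; 5 0 0 0 0 0 0; 5 0 0 0 0 0 0"}}

```text
clock: 13.05
tcp_pos: [0.5592, 0.0908, 0.0649]
orientation: [-0.002, 0.788, 0.616, -0.001]
wrist_force: [-9.6, 2.1, 5.0]
finger_gap: 0.0115
```

```bash
python3 -c "
from h import *
sw()"
```

```text
13.05 tcp [0.5592 0.0908 0.0649] phi 76.08 F [-9.6  2.1  5. ] gap 11.5
r 114.0 ang 77.73 nest [11.2 29.7] push on knob: tangential 9.83 radial -0.01
```

>>> {"name": "play_rows", "arguments": {"series": "5 0 0 0 0 0 0; 5 0 0 0 0 0 0; 5 0 0 0 0 0 0; 5 0 0 0 0 0 0; 5 0 0 0 0 0 0; 5 0 0 0 0 0 0; 5 0 0 0 0 0 0; 5 0 0 0 0 0 0"}}

```text
clock: 14.05
tcp_pos: [0.5592, 0.0908, 0.0649]
orientation: [-0.002, 0.788, 0.616, -0.001]
wrist_force: [-9.7, 1.6, 5.7]
finger_gap: 0.0115
```

```bash
python3 - <<'E'
from h import *
sw()
a=cams.read_camera("side"); cv2.imwrite("pics/s9.png",cv2.resize(a[170:250,290:400,::-1],None,fx=7,fy=7,interpolation=cv2.INTER_CUBIC))
E
```

```text
14.05 tcp [0.5592 0.0908 0.0649] phi 76.08 F [-9.68  1.62  5.68] gap 11.5
r 114.0 ang 77.74 nest [11.2 29.7] push on knob: tangential 9.81 radial 0.47
```

View pics/s9.png

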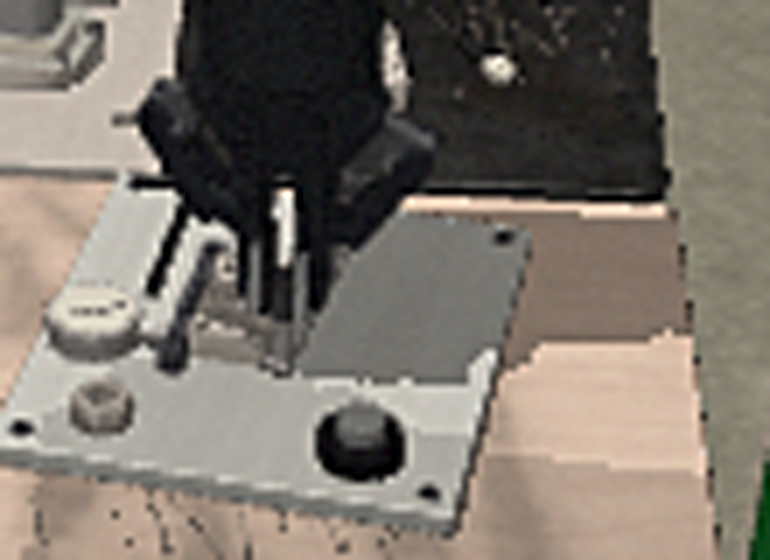

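Held near 10 N for about 2 s: insert sits flush along the fence (zoom 190–215, 250–360). Easing slightly, then releasing and lifting.

>>> {"name": "play_rows", "arguments": {"series": "5 0 -0.1 0 0 0 0; 5 0 0 0 0 0 0; 30 0 0 0 0 0 0; 50 0 0 0 0 0 0; 50 0 0 0 0 0 0; 50 0 0 0 0 0 0; 50 0 0 -2 0 0 0; 50 0 0 -4 0 0 0; 50 0 0 0 0 0 0"}}

```text
clock: 15.22
tcp_pos: [0.5632, 0.0904, 0.1284]
orientation: [0.002, 0.788, 0.616, 0.003]
wrist_force: [0.2, -0.3, -0.2]
finger_gap: 0.0427
```

```bash
python3 - <<'E'
from h import *
rows([.5244,.148,.10],77,3,0)
a=cams.read_camera("side"); cv2.imwrite("pics/side10.png",a[:,:,::-1]); cv2.imwrite("pics/s10.png",cv2.resize(a[170:250,290:400,::-1],None,fx=7,fy=7,interpolation=cv2.INTER_CUBIC))
a=cams.read_camera("top"); cv2.imwrite("pics/top10.png",a[:,:,::-1]); 
E
```

```text
15.22 tcp [0.5632 0.0904 0.1284] phi 76.04 F [ 0.17 -0.25 -0.21] gap 42.7
0 1.55 -1.72 0.95 0 0 -0.32; 0 1.56 -1.71 0.95 0 0 -0.32; 0 1.57 -1.70 0.95 0 0 -0.32
```

View pics/s10.png

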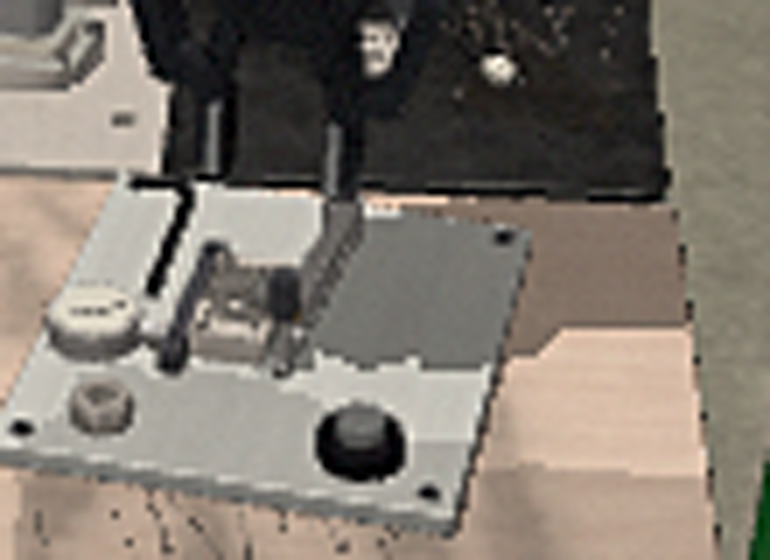

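The clip stays on with the insert against the fence (knob at zoom 285,290). Now to the button (zoom 360,425).

>>> {"name": "play_rows", "arguments": {"series": "0 1.6 -1.7 0.5 0 0 0; 0 1.6 -1.7 0.5 0 0 0; 0 1.6 -1.7 0.5 0 0 0; 0 0 0 1 0 0 0; 0 0 0 1 0 0 0; 0 0 0 1 0 0 0; 0 0 0 0 0 0 0"}}

```text
clock: 16.2
tcp_pos: [0.5221, 0.1487, 0.0788]
orientation: [-0.0, 0.788, 0.616, -0.001]
wrist_force: [0.0, -0.9, 0.3]
finger_gap: -0.0001
```

```bash
python3 - <<'E'
from h import *
rows([.5244,.148,.06],76,2,0)
a=cams.read_camera("side"); cv2.imwrite("pics/s11.png",cv2.resize(a[170:250,290:400,::-1],None,fx=7,fy=7,interpolation=cv2.INTER_CUBIC))
a=cams.read_camera("top"); cv2.imwrite("pics/t11.png",cv2.resize(a[155:260,260:372,::-1],None,fx=5.5,fy=5.5,interpolation=cv2.INTER_CUBIC))
E
```

```text
16.2 tcp [0.5221 0.1487 0.0788] phi 75.99 F [ 0.04 -0.89  0.26] gap -0.1
0 -0.01 0.12 0.94 0 0 -0.01; 0 -0.01 0.12 0.94 0 0 -0.01
```

View pics/s11.png

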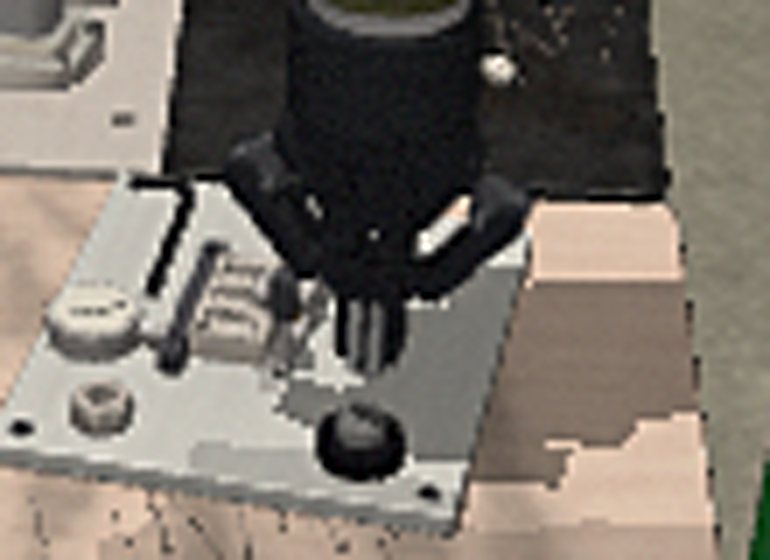

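>>> {"name": "play_rows", "arguments": {"series": "0 0 0.2 1 0 0 0; 0 0 0 1 0 0 0; 0 0 0 0.3 0 0 0; 0 0 0 0 0 0 0"}}

```text
clock: 16.8
tcp_pos: [0.5242, 0.1487, 0.0566]
orientation: [-0.0, 0.788, 0.616, -0.0]
wrist_force: [1.1, -0.0, -0.1]
finger_gap: 0.0001
```

>>> {"name": "play_rows", "arguments": {"series": "0 0 0 0.2 0 0 0; 0 0 0 0 0 0 0"}}

```text
clock: 17.05
tcp_pos: [0.5247, 0.1488, 0.0551]
orientation: [0.0, 0.788, 0.616, 0.0]
wrist_force: [0.5, 1.1, -0.1]
finger_gap: -0.0001
```

>>> {"name": "play_rows", "arguments": {"series": "0 0 0 0.2 0 0 0; 0 0 0 0 0 0 0"}}

```text
clock: 17.3
tcp_pos: [0.5245, 0.1488, 0.053]
orientation: [0.0, 0.788, 0.616, -0.0]
wrist_force: [0.8, -0.5, 0.4]
finger_gap: -0.0001
```

>>> {"name": "play_rows", "arguments": {"series": "0 0 0 0.2 0 0 0; 0 0 0 0 0 0 0"}}

```text
clock: 17.55
tcp_pos: [0.5248, 0.1488, 0.0512]
orientation: [0.0, 0.788, 0.616, 0.0]
wrist_force: [0.3, -0.7, 2.3]
finger_gap: -0.0001
```

>>> {"name": "play_rows", "arguments": {"series": "0 0 0 0.2 0 0 0; 0 0 0 0 0 0 0"}}

```text
clock: 17.8
tcp_pos: [0.5248, 0.1488, 0.0492]
orientation: [0.0, 0.788, 0.616, 0.0]
wrist_force: [-0.0, -0.2, 2.5]
finger_gap: -0.0002
```

>>> {"name": "play_rows", "arguments": {"series": "0 0 0 0.2 0 0 0; 0 0 0 0 0 0 0"}}

```text
clock: 18.05
tcp_pos: [0.5248, 0.1488, 0.0472]
orientation: [0.0, 0.788, 0.616, 0.0]
wrist_force: [-0.1, -0.6, 4.6]
finger_gap: -0.0002
```

>>> {"name": "play_rows", "arguments": {"series": "0 0 0 0.15 0 0 0; 0 0 0 0 0 0 0"}}

```text
clock: 18.3
tcp_pos: [0.5248, 0.1489, 0.0469]
orientation: [0.0, 0.788, 0.616, 0.0]
wrist_force: [-3.3, -1.2, 14.1]
finger_gap: -0.0003
```

Hard stop after about 5 mm of travel, at 14 N: the button is fully down. A short hold, then lift and go back to the knob.

>>> {"name": "play_rows", "arguments": {"series": "0 0 0 0 0 0 0; 0 0 0 0 0 0 0; 0 0 0 0 0 0 0; 0 0 0 -0.7 0 0 0; 0 0 0 -2 0 0 0; 0 0 0 -3 0 0 0; 50 0 0 -3 0 0 0; 50 0 0 0 0 0 0"}}

```text
clock: 19.3
tcp_pos: [0.5261, 0.149, 0.1345]
orientation: [0.001, 0.788, 0.616, 0.002]
wrist_force: [-0.3, -0.8, -0.4]
finger_gap: 0.0358
```

```bash
python3 - <<'E'
from h import *
rows([.5592,.0908,.128],76.1,3,50)
a=cams.read_camera("side"); cv2.imwrite("pics/s12.png",cv2.resize(a[170:250,290:400,::-1],None,fx=7,fy=7,interpolation=cv2.INTER_CUBIC))
E
```

```text
19.3 tcp [0.5261 0.149  0.1345] phi 76.04 F [-0.34 -0.82 -0.39] gap 35.8
50 -1.62 1.54 0.22 0 0 -0.02; 50 -1.62 1.54 0.22 0 0 -0.02; 50 -1.62 1.54 0.22 0 0 -0.02
```

View pics/s12.png

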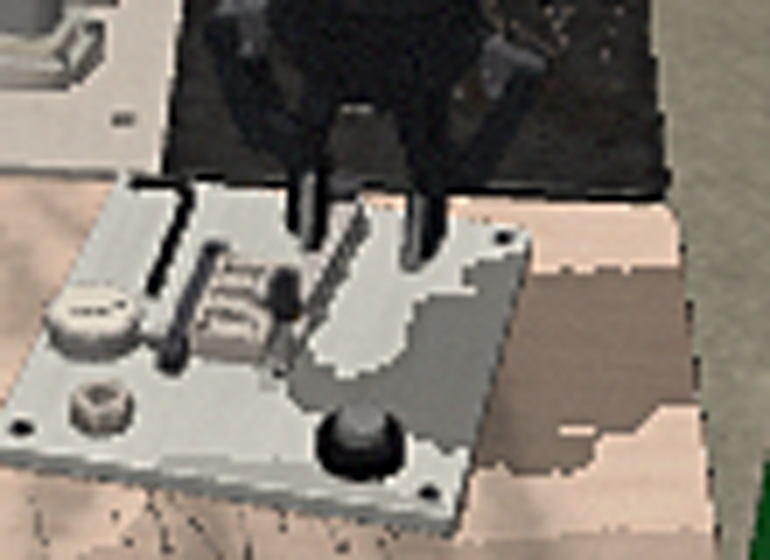

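The clip is still on, the insert still against the fence, and the button is out again. Back to the knob.

>>> {"name": "play_rows", "arguments": {"series": "50 -1.6 1.5 0.2 0 0 0; 50 -1.6 1.5 0.2 0 0 0; 50 -1.6 1.5 0.2 0 0 0; 50 0 0 0 0 0 0"}}

```text
clock: 19.85
tcp_pos: [0.5576, 0.0891, 0.1258]
orientation: [-0.0, 0.789, 0.615, -0.0]
wrist_force: [-0.2, -0.8, 0.8]
finger_gap: 0.0431
```

```bash
python3 - <<'E'
from h import *
rows([.5592,.0908,.065],76.1,1,50)
E
```

```text
19.85 tcp [0.5576 0.0891 0.1258] phi 75.85 F [-0.24 -0.78  0.8 ] gap 43.1
50 0.21 0.11 6.08 0 0 -0.25
```

>>> {"name": "play_rows", "arguments": {"series": "50 0.2 0.1 2.5 0 0 -1.2; 50 0 0 2 0 0 0; 50 0 0 1.1 0 0 0; 50 0 0 0.4 0 0 0; 50 0 0 0 0 0 0"}}

```text
clock: 20.48
tcp_pos: [0.5583, 0.0931, 0.0668]
orientation: [0.0, 0.781, 0.624, 0.0]
wrist_force: [-0.8, 0.6, 0.6]
finger_gap: 0.0425
```

```bash
python3 - <<'E'
from h import *
sw()
a=cams.read_camera("side"); cv2.imwrite("pics/s13.png",cv2.resize(a[170:250,290:400,::-1],None,fx=7,fy=7,interpolation=cv2.INTER_CUBIC))
E
```

```text
20.48 tcp [0.5583 0.0931 0.0668] phi 77.24 F [-0.77  0.62  0.56] gap 42.5
r 116.1 ang 78.43 nest [ 9.9 31.8] push on knob: tangential 0.88 radial -0.45
```

View pics/s13.png

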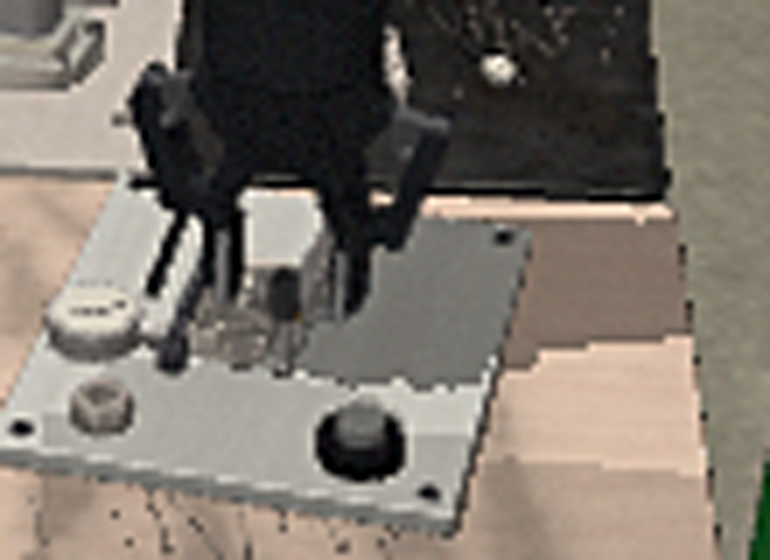

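>>> {"name": "play_rows", "arguments": {"series": "40 -0.2 0.05 0.15 0 0 0; 20 0 0 0 0 0 0; 5 0 0 0 0 0 0; 5 0 0 0 0 0 0; 5 0 0 0 0 0 0; 5 0 0 0 0 0 0", "newtons": 30}}

```text
clock: 21.28
tcp_pos: [0.5585, 0.0909, 0.0654]
orientation: [0.0, 0.781, 0.624, 0.0]
wrist_force: [-0.4, -0.6, 3.8]
finger_gap: 0.0114
```

```bash
python3 -c "
from h import *
sw()"
```

```text
21.27 tcp [0.5585 0.0909 0.0654] phi 77.24 F [-0.41 -0.58  3.84] gap 11.4
r 114.0 ang 78.12 nest [10.4 29.7] push on knob: tangential 0.28 radial 0.66
```

>>> {"name": "play_rows", "arguments": {"series": "5 0 -0.2 0 0 0 -1; 5 -0.01 -0.2 0 0 0 -1; 5 0 -0.2 0 0 0 -1; 5 -0.01 -0.2 0 0 0 -1; 5 0 0 0 0 0 0"}}

```text
clock: 21.9
tcp_pos: [0.5502, 0.0924, 0.0654]
orientation: [0.0, 0.759, 0.651, 0.0]
wrist_force: [-0.1, -1.7, 5.0]
finger_gap: 0.0115
```

```bash
python3 - <<'E'
from h import *
sw()
a=cams.read_camera("side"); cv2.imwrite("pics/s14.png",cv2.resize(a[170:250,290:400,::-1],None,fx=7,fy=7,interpolation=cv2.INTER_CUBIC))
E
```

```text
21.9 tcp [0.5502 0.0924 0.0654] phi 81.27 F [-0.06 -1.73  4.98] gap 11.5
r 114.0 ang 82.34 nest [ 2.  29.7] push on knob: tangential -0.17 radial 1.73
```

View pics/s14.png

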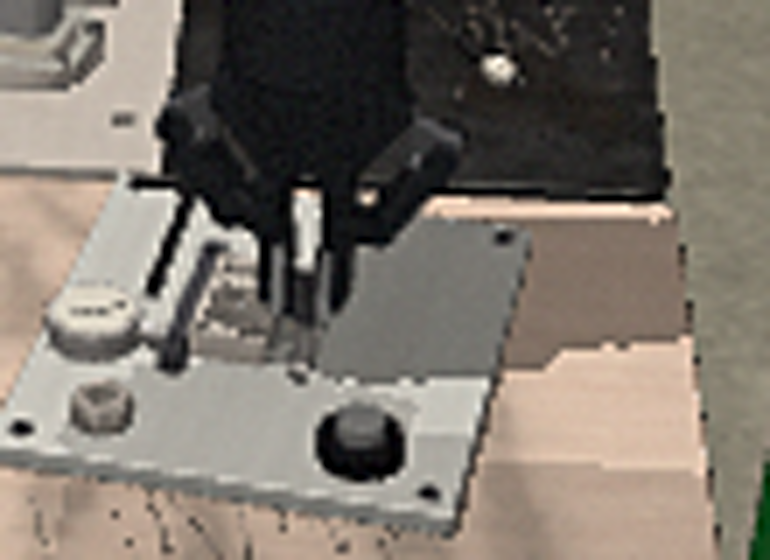

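>>> {"name": "play_rows", "arguments": {"series": "5 -0.02 -0.2 0 0 0 -1; 5 -0.01 -0.2 0 0 0 -1; 5 0 -0.2 0 0 0 -1; 5 -0.01 -0.2 0 0 0 -1; 5 -0.01 -0.2 0 0 0 -1; 5 -0.01 -0.2 0 0 0 -1; 5 -0.01 -0.2 0 0 0 -1; 5 -0.01 -0.2 0 0 0 -1; 5 0 0 0 0 0 0"}}

```text
clock: 23.08
tcp_pos: [0.5342, 0.0934, 0.0653]
orientation: [-0.0, 0.711, 0.703, 0.0]
wrist_force: [0.7, 0.1, 5.3]
finger_gap: 0.0115
```

```bash
python3 - <<'E'
from h import *
sw()
a=cams.read_camera("side"); cv2.imwrite("pics/s15.png",cv2.resize(a[170:250,290:400,::-1],None,fx=7,fy=7,interpolation=cv2.INTER_CUBIC))
E
```

```text
23.07 tcp [0.5342 0.0934 0.0653] phi 89.29 F [0.71 0.09 5.26] gap 11.5
r 114.0 ang 90.39 nest [-13.9  27.9] push on knob: tangential -0.71 radial -0.09
```

View pics/s15.png

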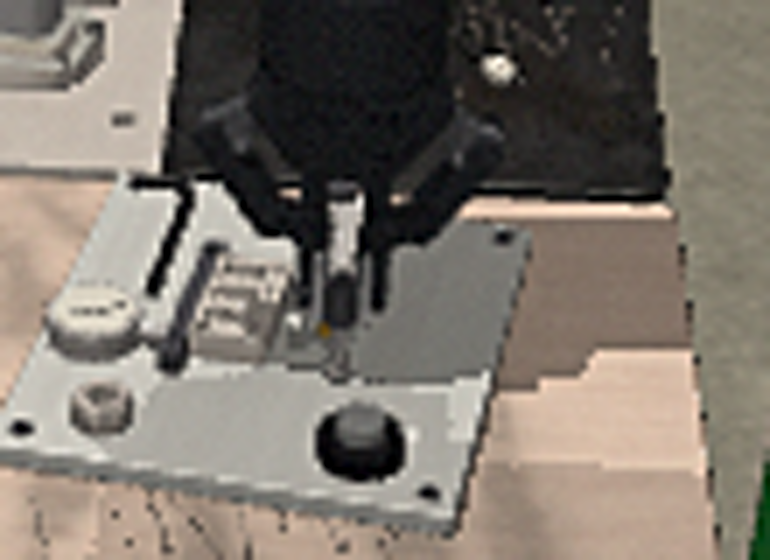

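Lip is off; the insert (zoom 195–285, 255–360) remains flush on the fence. Swinging back to the stop.

>>> {"name": "play_rows", "arguments": {"series": "5 -0.04 -0.8 0.03 0 0 -4; 5 -0.04 -0.8 0 0 0 -4; 5 -0.04 -0.8 0 0 0 -4; 5 -0.04 -0.8 0 0 0 -4; 5 -0.04 -0.8 0 0 0 -4; 5 -0.04 -0.8 0 0 0 -4; 5 0 0 0 0 0 0"}}

```text
clock: 24.0
tcp_pos: [0.487, 0.0831, 0.0653]
orientation: [-0.0, 0.55, 0.835, -0.0]
wrist_force: [-0.7, -2.0, 7.9]
finger_gap: 0.0118
```

```bash
python3 -c "
from h import *
sw()"
```

```text
24.0 tcp [0.487  0.0831 0.0653] phi 113.3 F [-0.65 -2.02  7.95] gap 11.8
r 114.2 ang 114.84 nest [-58.5   9.4] push on knob: tangential 1.44 radial 1.56
```

>>> {"name": "play_rows", "arguments": {"series": "5 -0.06 -0.8 -0.05 0 0 -4; 5 -0.05 -0.8 0 0 0 -4; 5 -0.05 -0.8 0 0 0 -4; 5 -0.05 -0.8 0 0 0 -4; 5 -0.05 -0.8 0 0 0 -4; 5 -0.02 -0.4 0 0 0 -2; 5 0 0 0 0 0 0"}}

```text
clock: 24.88
tcp_pos: [0.4514, 0.0577, 0.0653]
orientation: [-0.001, 0.381, 0.925, 0.0]
wrist_force: [0.1, 0.1, 6.1]
finger_gap: 0.0115
```

```bash
python3 -c "
from h import *
sw()"
```

```text
24.88 tcp [0.4514 0.0577 0.0653] phi 135.27 F [0.1  0.06 6.13] gap 11.5
r 114.5 ang 136.86 nest [-89.1 -21.8] push on knob: tangential -0.11 radial 0.03
```

>>> {"name": "play_rows", "arguments": {"series": "5 -0.01 -0.2 0 0 0 -1; 5 -0.01 -0.2 0 0 0 -1; 5 0 0 0 0 0 0"}}

```text
clock: 25.25
tcp_pos: [0.449, 0.055, 0.0653]
orientation: [-0.001, 0.364, 0.931, 0.001]
wrist_force: [0.5, 1.3, 5.2]
finger_gap: 0.0112
```

```bash
python3 -c "
from h import *
sw()"
```

```text
25.25 tcp [0.449  0.055  0.0653] phi 137.28 F [0.53 1.31 5.15] gap 11.2
r 114.5 ang 138.67 nest [-91.1 -24.8] push on knob: tangential -1.33 radial -0.46
```

>>> {"name": "play_rows", "arguments": {"series": "5 0 -0.1 0 0 0 -0.5; 5 0 0 0 0 0 0"}}

```text
clock: 25.5
tcp_pos: [0.4484, 0.0544, 0.0653]
orientation: [-0.001, 0.36, 0.933, 0.001]
wrist_force: [1.4, 1.4, 5.0]
finger_gap: 0.0118
```

```bash
python3 -c "
from h import *
sw()"
```

```text
25.5 tcp [0.4484 0.0544 0.0653] phi 137.78 F [1.4  1.36 5.02] gap 11.8
r 114.6 ang 139.09 nest [-91.5 -25.5] push on knob: tangential -1.95 radial 0.17
```

>>> {"name": "play_rows", "arguments": {"series": "5 0 -0.1 0 0 0 -0.5; 5 0 0 0 0 0 0"}}

```text
clock: 25.75
tcp_pos: [0.4478, 0.0536, 0.0653]
orientation: [-0.001, 0.356, 0.934, 0.001]
wrist_force: [0.6, 1.7, 5.6]
finger_gap: 0.0115
```

```bash
python3 -c "
from h import *
sw()"
```

```text
25.75 tcp [0.4478 0.0536 0.0653] phi 138.28 F [0.59 1.67 5.55] gap 11.5
r 114.5 ang 139.59 nest [-92.  -26.4] push on knob: tangential -1.66 radial -0.63
```

>>> {"name": "play_rows", "arguments": {"series": "5 0 -0.1 0 0 0 -0.5; 5 0 0 0 0 0 0"}}

```text
clock: 26.0
tcp_pos: [0.4471, 0.0529, 0.0653]
orientation: [-0.001, 0.352, 0.936, 0.001]
wrist_force: [0.9, 2.0, 5.4]
finger_gap: 0.012
```

```bash
python3 -c "
from h import *
sw()"
```

```text
26.0 tcp [0.4471 0.0529 0.0653] phi 138.78 F [0.87 2.04 5.42] gap 12.0
r 114.6 ang 140.09 nest [-92.5 -27.3] push on knob: tangential -2.13 radial -0.64
```

>>> {"name": "play_rows", "arguments": {"series": "5 0 -0.1 0 0 0 0; 5 0 0 0 0 0 0"}}

```text
clock: 26.25
tcp_pos: [0.4466, 0.0522, 0.0653]
orientation: [-0.0, 0.352, 0.936, 0.001]
wrist_force: [1.0, 2.0, 4.5]
finger_gap: 0.0115
```

```bash
python3 -c "
from h import *
sw()"
```

```text
26.25 tcp [0.4466 0.0522 0.0653] phi 138.78 F [0.99 1.96 4.52] gap 11.5
r 114.5 ang 140.55 nest [-93.  -28.1] push on knob: tangential -2.15 radial -0.48
```

>>> {"name": "play_rows", "arguments": {"series": "5 0 -0.1 0 0 0 -0.5; 5 0 0 0 0 0 0"}}

```text
clock: 26.5
tcp_pos: [0.4465, 0.0521, 0.0654]
orientation: [-0.0, 0.348, 0.938, 0.002]
wrist_force: [2.3, 4.7, 4.6]
finger_gap: 0.0114
```

```bash
python3 -c "
from h import *
sw()"
```

```text
26.5 tcp [0.4465 0.0521 0.0654] phi 139.31 F [2.34 4.69 4.57] gap 11.4
r 114.5 ang 140.62 nest [-93.  -28.2] push on knob: tangential -5.11 radial -1.16
```

>>> {"name": "play_rows", "arguments": {"series": "5 0 -0.1 0 0 0 -0.5; 5 0 0 0 0 0 0"}}

```text
clock: 26.75
tcp_pos: [0.4464, 0.0519, 0.0654]
orientation: [0.0, 0.343, 0.939, 0.003]
wrist_force: [4.4, 8.2, 2.5]
finger_gap: 0.0118
```

```bash
python3 - <<'E'
from h import *
sw()
a=cams.read_camera("side"); cv2.imwrite("pics/s16.png",cv2.resize(a[170:250,290:400,::-1],None,fx=7,fy=7,interpolation=cv2.INTER_CUBIC))
E
```

```text
26.75 tcp [0.4464 0.0519 0.0654] phi 139.83 F [4.35 8.18 2.55] gap 11.8
r 114.5 ang 140.71 nest [-93.1 -28.4] push on knob: tangential -9.08 radial -1.81
```

View pics/s16.png

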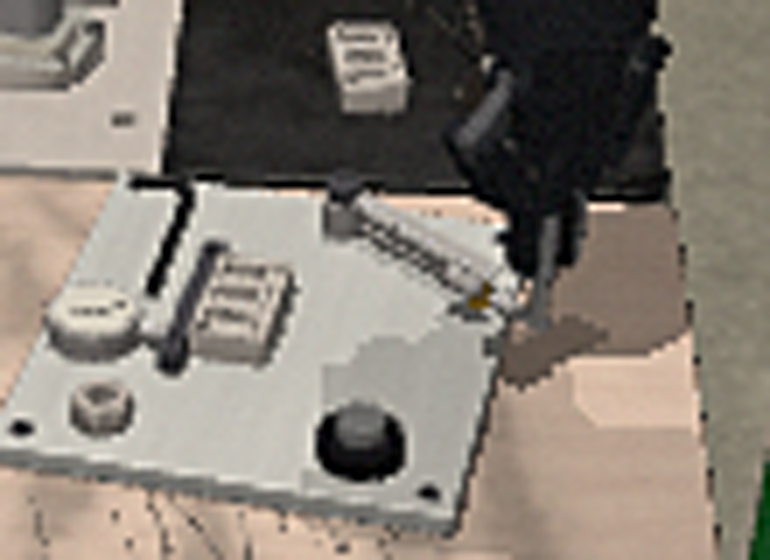

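Parking stop felt (9 N, no more motion); the insert stands square on the fence. Ease off, open, lift straight up and away.

>>> {"name": "play_rows", "arguments": {"series": "5 0 0.15 0 0 0 0; 5 0 0 0 0 0 0; 30 0 0 0 0 0 0; 50 0 0 0 0 0 0; 50 0 0 0 0 0 0; 50 0 0 0 0 0 0; 50 0 0 -2 0 0 0; 50 0 0 -4 0 0 0; 50 0 0 -4 0 0 0; 50 4 0 -3 0 0 0; 50 3 0 0 0 0 0; 50 0 0 0 0 0 0"}}

```text
clock: 28.3
tcp_pos: [0.3917, 0.0969, 0.1956]
orientation: [0.0, 0.343, 0.939, -0.0]
wrist_force: [-0.1, 1.3, 0.2]
finger_gap: 0.0425
```

```bash
python3 - <<'E'
from h import *
st()
a=cams.read_camera("side"); cv2.imwrite("pics/s17.png",cv2.resize(a[170:250,290:400,::-1],None,fx=7,fy=7,interpolation=cv2.INTER_CUBIC))
a=cams.read_camera("top"); cv2.imwrite("pics/t17.png",cv2.resize(a[155:260,260:372,::-1],None,fx=5.5,fy=5.5,interpolation=cv2.INTER_CUBIC))
E
```

```text
28.3 tcp [0.3917 0.0969 0.1956] phi 139.86 F [-0.12  1.28  0.2 ] gap 42.5
```

View pics/s17.png

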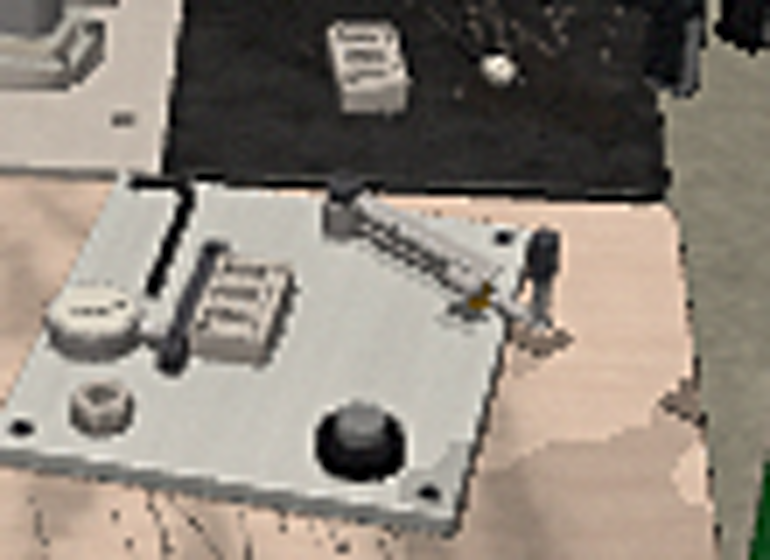

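View pics/t17.png

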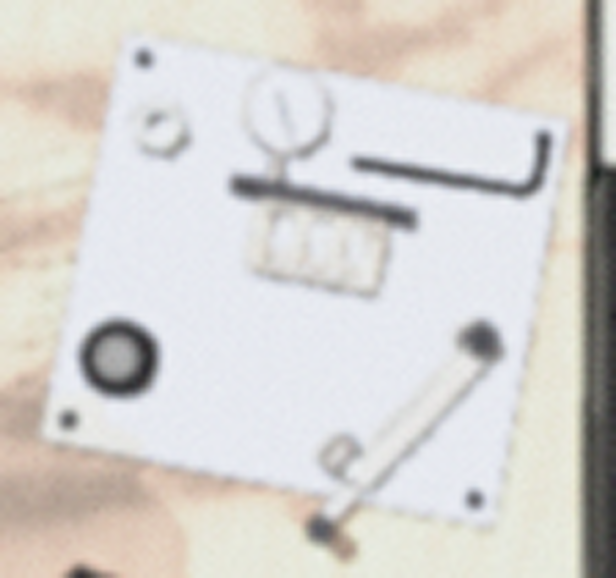

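```bash
python3 - <<'E'
from h import *
zt=lambda x,y:(260+x/5.5-.41,155+y/5.5-.41)
for q in [(252,272),(377,297),(390,225)]: print(nest(plane('top',[zt(*q)],.027)[0]).round(1))
b=cv2.cvtColor(cv2.imread("pics/t17.png"),cv2.COLOR_BGR2GRAY);a=cv2.cvtColor(cv2.imread("pics/top0z.png"),cv2.COLOR_BGR2GRAY)
d=(cv2.absdiff(cv2.GaussianBlur(a,(0,0),4),cv2.GaussianBlur(b,(0,0),4))>15).astype(np.uint8)
print([s.tolist() for s in cv2.connectedComponentsWithStats(d)[2][1:] if s[4]>60])
E
```

```text
[18.3 26.8]
[ 18.1 -33. ]
[ 52.6 -32.6]
[[262, 192, 123, 32, 1136], [264, 208, 29, 26, 445], [364, 229, 31, 51, 908], [254, 267, 44, 19, 541], [304, 276, 68, 24, 843], [245, 302, 126, 51, 3009], [368, 304, 12, 23, 161], [0, 399, 184, 179, 23180]]
```

The insert's near edge is at x = 18.3 and 18.1 mm at its two ends, so it is square and home. Only the insert and the robot's shadow differ from the first picture.

```bash
python3 -c "
from workcell import workorder
print(workorder.hand_in())"
```

```text
the job is handed in; nothing more can be done
None
```

The job is done and handed in at about 28 s of the 72 s allowed.

- **Clip on:** I gripped the knob and swung the clip along its arc until it met a firm stop. I held it there for about 2 s with a push of 8.7–9.8 N on the knob. The knob position at that point puts the fence face at x ≈ 52.6 mm, against 52.5 mm measured in the picture.
- **Check button:** With the clip released but still on, I pushed the button down about 5 mm to a hard stop at 14 N.
- **Clip off:** I swung the clip slowly back to its parking stop, which I felt at about 9 N, then released it and moved the arm clear.

**Last checks:** In the final pictures the insert's near edge is at x = 18.3 and 18.1 mm at its two ends, so it is square and home against the fence. Within the nest area, only the insert and the robot's shadow differ from the first picture. I did not compare the objects outside that area by measurement.

**Odd readings:**
- **Grip gap:** The gripper read 11.5 mm on the 13 mm knob, though the grip held firmly throughout.
- **Vertical force:** There was a steady 4–6 N upward force on the tool during much of the gripping, up to 8 N once.
- **Lip ride-up:** I saw no clear 4–6 N peak as the lip rode up, only 2–3 N in the readings taken at rest after each step.

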